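# Wedge a sprung gate open and slide the capless bottle out

### The arm

A 7-joint arm with a two-finger parallel gripper is mounted at the origin on the work surface. World frame = base frame: x ahead of the robot, y to its left, z up, the work surface at z = 0. Lengths are in mm, angles in degrees, forces in N, time in s.
With the tool pointing down it reaches from about 425 to 875 mm from the base axis. Payload 4.7 kg.
Tool frame: the origin (TCP) lies at the very end of the fingers, on their centre line; the grasp point (between the pads) lies arm.pinch_z behind it (arm.pinch_z is the distance from the TCP to the grasp point, in mm); z points along the fingers, y is the line along which they close (so a half turn about z gives the same grasp; the last joint's range is limited). The gripper opens to 87 mm and grips with 3 to 60 N. Pads are 19 mm wide; open, the fingers measure 117 mm over their backs; the gripper's body (75 mm by 190 mm) begins 51 mm behind the grasp point.
Start: joints at [-67.546, 18.392, -4.016, 83.108, 1.295, 78.541, -3.26], TCP at [239.798, 604.171, 222.587] pointing down, gripper open.
Joint ranges: [-163.93, 163.93], [-17.29, 119.83], [-79.2, 71.16], [3.27, 140.29], [-89.18, 269.18], [5.43, 117.66], [-154.24, 154.24]. Speed limits (degrees/s): [147.25, 147.25, 180, 180, 180, 180, 180].

### API

Orientations are given as [roll, pitch, yaw] about the fixed x, y, z axes, in that order (R = Rz(yaw) Ry(pitch) Rx(roll)).
In Python, from bench import arm gives the robot as it stands.
- The arm moves only by the tool step_arm, never from a script. Its argument "plan" is one flat list of numbers, 7 for each row, row after row: the shift along the tool's x, y, z in cm, then the turn, a rotation vector about the tool's x, y, z in degrees, then the opening, from -1 (shut) to 1 (fully open). In form: [dx, dy, dz, wx, wy, wz, gripper, dx, dy, dz, wx, wy, wz, gripper, ...]. A call has 1 to 10 rows; each row is the pose to reach, as a shift and turn from the pose commanded when the call began, along the tool's axes at that moment; what a row does not reach only later rows make up. A row lasts 1/10 s, in which the tool goes at most 50 mm and 8.59 degrees, less where a joint would pass 70% of its speed; a pose out of reach is approached as far as the arm can. A call with a gripper value outside its range is refused whole. The fingers move at their own pace and stop on an object; "grip_force" is the grip in N (left out, the last holds). Time passes only in rows, so rows that repeat a pose let the fingers close. It gives the time, the measured TCP pose, the force, the opening and the grip force at its end, in the units of the state.
- arm.get_obs(): the state, without advancing time (a new reading comes with each control period).
- arm.camera(name): name is "side" or "top"; returns a dict with "pixels" (480x640x3 uint8, red, green, blue), "camera_matrix" (3x3 intrinsics, pixels), "position" and "orientation" of the camera in the world. Camera axes: x right, y up, looking along -z (the intrinsics and any distortion apply to the point x, -y, -z); pixel columns grow to the right and rows downward; lengths in mm; the calibration is good to about 2 mm. A picture is of the moment at which its call begins. There is no depth.
- arm.close_job(): hands the job in; it is judged then, once.
Trained networks look in the newest picture that a camera, given by its name, has taken for a name from the list of things; names that differ only in an ending like _2 or _b are one class to them, and where a whole thing is asked for, a point or a joint stands for the part that bears it (a point fixed in the world has none). Each returns a list of dicts, best first, with "p" (0 to 1); they miss things now and then, are a little off and sometimes report something else, mostly with a low value. They report only what shows in the picture. A call takes as long as a camera call. They do not tell look-alikes from the thing itself.
- arm.spot_in(camera, target): "point" ([row, column] in pixels, amid what is visible of it).
- arm.masks_of(camera, target): "mask" (480x640 bool, what is visible of it) and "point" ([row, column] in pixels, amid what is visible of it).
The state is a dict: "time": time; "qpos": joint angles; "joint_vel": joint speeds; "effort": joint torques, N m; "position": TCP position; "eef_rot": TCP orientation; "force": force on the tool from outside, world axes, zero at the start; "ft_torque": the same for the moment, N m; "opening": finger opening in mm; "finger_force": force on a finger pad.
Only numpy, scipy, OpenCV 4.12 (cv2) and the standard library are available. Lean on these libraries where they do the work, as an engineer would, in place of code of your own. Each camera call takes 0.05 s, during which the arm holds its last target. There are 200 camera calls.

### The job

Two white bottles stand in their square pucks in the lanes of the reject rig, each shut in by a sprung gate, and one of them has lost its cap. Wedge the gate of the capless bottle fully open with the wooden wedge, pushed into the slot beside its lane, let go so that the wedge alone holds it, then slide that bottle in its puck wholly past the gate into the bay beyond and leave it standing there, with the wedge still in place. Leave the capped bottle and its gate alone, and do not disturb the other things on the bench.

Things in the scene. Friction and masses are not known exactly. Their poses are not given: they have to be found in the camera images.
- rig: Aluminium rig fixed on the bench, 22 mm high. Origin on the bench midway between its two lanes, in line with the gates; x runs along the lanes from their closed end (robot's side) to the bays, y to the left, z up. Lane centres at y = +76 mm (left) and -76 mm (right). Each lane has its own bay, x = 9 to 110 mm, same width, 22 mm walls, no lips. The bench is the floor of lanes, bays and slots.
- lane_left (a point): On the bench, centre of the left lane at its gate (x = 0); axes as the rig's. The lane is 64 mm wide inside, from the end stop (x = -85 to -73 mm) to x = -9 mm. Its 22 mm high rails carry lips (z 16 to 22 mm) that overhang the puck 8 mm a side, leaving a slot 48 mm wide: a puck cannot be lifted out, only slid to +x. The gate's blade (x = -6 to 6 mm) bars the mouth.
- lane_right (a point): The same point of the right lane, which is identical (not mirrored).
- slot_left (a point): On the bench in the left lane's wedge slot, in line with the gate (x = 0), 61 mm left of the lane's centre; axes as the rig's. The slot lies between the left face of the lane's left rail (17 mm right of here) and the gate's lug, and is entered along +x from the robot's side. Run the wedge's origin along y = 0, flat side on the rail; at x = -32 mm it is fully in and its tab clears the bridge.
- slot_right (a point): The same point of the right lane's slot, left of that lane. The rail face beside each slot is straight from x = -85 to 110 mm, 22 mm high, with an 18 mm gap at the gate.
- gate_left (a joint): Left lane's sprung gate, m: 0 shut, grows as it slides left (+y), at most 0.03. A steel bridge (x -6 to 6 mm, z 34 to 42 mm) crosses over the left rail and the slot; from it hang the blade, 14 mm into the puck's way, and beyond the slot the lug, 10 mm thick, z 4 to 42 mm. Shut, rail and lug are 14 mm apart. 0.016 frees the puck; the wedge's full thickness gives 0.020.
- gate_right (a joint): The same for the right lane. Each spring pushes its gate shut with 2 N when shut, 4.5 N when open. Behind each lug is a fixed grey spring housing 34 x 20 x 36 mm, its near face 31 mm left of the slot point.
- wedge: Loose plain wooden wedge, 115 x 34 x 28 mm, 0.13 kg. Origin on the underside below the centre of its upright grip tab; x points to the thin nose. Spans x -20 (tail) to 95 mm (nose). Right side (y = -17 mm) flat; left side at y = 17 mm up to x = 45 mm, then tapers to y = -9 mm at the nose. Tab: 30 mm long (x), 16 thick (y), z 28 to 85 mm. Driving it in takes 5 to 15 N; it stays where left.
- bottle_open: Capless white bottle fixed in a grey square puck, one piece, 0.16 kg, in the left or right lane about 40 mm behind the gate line. Origin at the centre of the puck's underside; axes as the rig's at the start. Puck 60 x 60 x 14 mm; bottle 38 mm diameter up to z = 60 mm, shoulder to 70, bare neck 16 mm diameter up to 80 mm. Pushed low from behind (z about 30 mm) it slides without tipping.
- bottle_capped: The capped white bottle in the same puck, in the other lane; cap 19 mm diameter, then a slim tip up to z = 98 mm. To be left alone.
- spare1: Loose capped bottle without puck, 38 mm diameter, 84 mm high, standing on the bench left of the rig; bystander. Origin under its centre.
- spare3: A second such bottle, at the far left; bystander.
- jar: Clear jar with white lid, 70 mm diameter, 90 mm high, on the right; bystander. Origin under its centre.
- screwdriver: Screwdriver lying to the right of the rig; bystander.
- gauge: Steel ring gauge, 64 mm outside, 14 mm high, lying on the left near the robot; bystander.
Not all that is in view belongs to the job. What is shaped like the wedge but blue or yellow is not meant. What is shaped like the bottle_open but yellow is not meant.

How it is judged:
By the outcome, as a careful person would: the job done as asked, in the order asked, and still so for the second after the job is handed in, with the robot touching nothing.
It also fails if it takes over 53 s, if anything falls off the work surface, if the arm or the gripper's body presses on something with over 40 N, if the wrist force passes 120 N, or if a joint passes its speed limit or range.

## Working session

There is one attempt and no reset: what is moved stays moved. The work goes in short steps, Python scripts to look and compute and a tool call to move; the robot and the scene stay as the last step left them, time stands still between calls to the robot, and variables do not carry over. Pictures are saved under pics/ and viewed, at most 13 in all, crops included, and the job is handed in when it is done.

Besides the shell and the picture viewer there is one more tool, called after "Emit:" as a command line: name --argument value ..., lists and objects as JSON in quotes. step_arm: Moves the arm, as the interface text tells. Its arguments: {"type":"object","properties":{"plan":{"type":"array"},"grip_force":{"type":"number"}},"required":["plan"]}

```bash
ls; mkdir -p pics
python3 - <<'E'
from bench import arm
import cv2
for c in("top","side"):
    d=arm.camera(c); cv2.imwrite(f"pics/{c}0.png",d["pixels"][:,:,::-1]); print(c,d["camera_matrix"],d["position"],d["orientation"],[k for k in d])
    for t in("wedge","bottle_open","bottle_capped","rig","gate_left","gate_right","jar"):
        try: print(t,[(round(r["p"],2),[round(float(v)) for v in r["point"]]) for r in arm.spot_in(c,t)[:4]])
        except Exception as e: print(t,e)
print(arm.get_obs(),arm.pinch_z)
E
```

```text
pics
top [[466.57630256   0.         318.5252909 ]
 [  0.         466.57630256 241.29839482]
 [  0.           0.           1.        ]] [ 309.11045971   15.94421686 1127.71651903] [ 11.04989317  -0.41221368 -88.45587452] ['pixels', 'camera_matrix', 'position', 'orientation']
wedge [(0.89, [308, 216]), (0.75, [246, 204]), (0.73, [300, 289]), (0.18, [179, 270])]
bottle_open [(0.81, [227, 314]), (0.72, [286, 343])]
bottle_capped [(0.64, [230, 377])]
rig []
gate_left [(0.65, [208, 296])]
gate_right [(0.64, [212, 354])]
jar [(0.74, [296, 469])]
side [[504.3393803    0.         321.04635722]
 [  0.         504.3393803  250.13165916]
 [  0.           0.           1.        ]] [ 185.83552616 -661.89169289  728.79315135] [ 48.63011275   0.47900578 -26.92169557] ['pixels', 'camera_matrix', 'position', 'orientation']
wedge [(0.92, [197, 260]), (0.7, [223, 209]), (0.63, [267, 248])]
bottle_open [(0.82, [252, 339]), (0.57, [304, 288])]
bottle_capped [(0.74, [305, 374])]
rig [(0.75, [278, 384])]
gate_left [(0.55, [238, 347]), (0.47, [274, 385])]
gate_right [(0.5, [282, 384])]
jar [(0.81, [425, 352])]
{'time': 0.8, 'qpos': array([-67.54667192,  18.3893504 ,  -4.01700457,  83.10502863,
         1.29494157,  78.54289057,  -3.26138472]), 'joint_vel': array([-0.03085731, -0.00121327, -0.12118761,  0.00394299, -0.01721786,
        0.05777599,  0.01979953]), 'effort': array([-1.29424525e-04, -4.91028821e+01, -4.03134115e-01, -3.12763453e+01,
       -6.36711926e-02,  3.31377529e-02,  2.65759945e-05]), 'position': array([239.7891798 , 604.18505717, 222.63797474]), 'eef_rot': array([1.79992137e+02, 2.40480061e-03, 1.58354874e+02]), 'force': array([-0.53842046, -0.38168025, -0.23909899]), 'ft_torque': array([ 0.03726275, -0.00225791, -0.03645778]), 'finger_force': 0.0, 'opening': 87.17106891460804} 18.700000000000003
```

View pics/top0.png

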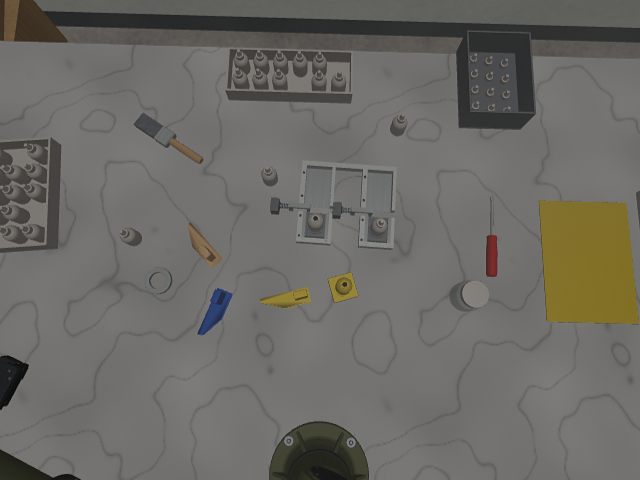

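View pics/side0.png

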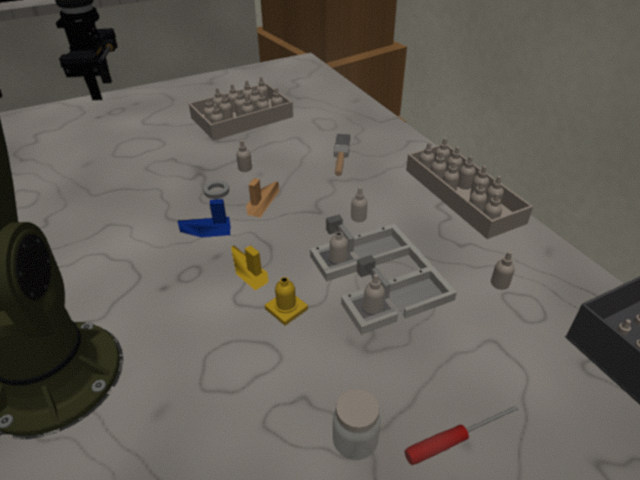

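The wooden wedge is at top (col 204, row 246) and side (260, 197). The left-lane bottle (top 315, 222) looks capless, and the blue and yellow pieces are decoys. I'll zoom in on both.

```bash
cat > h.py <<'E'
from bench import arm
import numpy as np, cv2
from scipy.spatial.transform import Rotation as Rn
def cam(n):
    d=arm.camera(n); d["R"]=Rn.from_euler("xyz",d["orientation"],degrees=True).as_matrix(); return d
def proj(d,P):
    c=(np.atleast_2d(P)-d["position"])@d["R"]; K=d["camera_matrix"]
    return np.c_[K[0,2]-K[0,0]*c[:,0]/c[:,2], K[1,2]+K[1,1]*c[:,1]/c[:,2]]
def back(d,uv,z):
    K=d["camera_matrix"]; uv=np.atleast_2d(uv)
    r=np.c_[(uv[:,0]-K[0,2])/K[0,0],-(uv[:,1]-K[1,2])/K[1,1],-np.ones(len(uv))]@d["R"].T
    return d["position"]+r*((z-d["position"][2])/r[:,2])[:,None]
def place(P,pose):
    x,y,a=pose; c,s=np.cos(a),np.sin(a); P=np.atleast_2d(np.array(P,float))
    return np.c_[x+c*P[:,0]-s*P[:,1],y+s*P[:,0]+c*P[:,1],P[:,2]]
E
python3 - <<'E'
from h import *
t=cam("top");s=cam("side")
T=t["pixels"][:,:,::-1];S=s["pixels"][:,:,::-1]
r=lambda I,k:cv2.resize(I,None,fx=k,fy=k,interpolation=cv2.INTER_CUBIC)
cv2.imwrite("pics/a.png",r(T[150:255,260:410],5.3))   # scale 5.3 off (260,150)
cv2.imwrite("pics/b.png",r(S[185:335,300:460],4))
w=np.hstack([r(T[215:275,180:230],8),r(S[170:230,240:290],8)]);cv2.imwrite("pics/c.png",w)
for n,uv in(("wedge",(204,246)),("rig",(335,210)),("yb",(343,288)),("yw",(289,300)),("bl",(216,308))):print(n,back(t,uv,15).round())
E
```

```text
wedge [[507. 291.  15.]]
rig [[606. -25.  15.]]
yb [[415. -48.  15.]]
yw [[383.  80.  15.]]
bl [[359. 251.  15.]]
```

View pics/a.png

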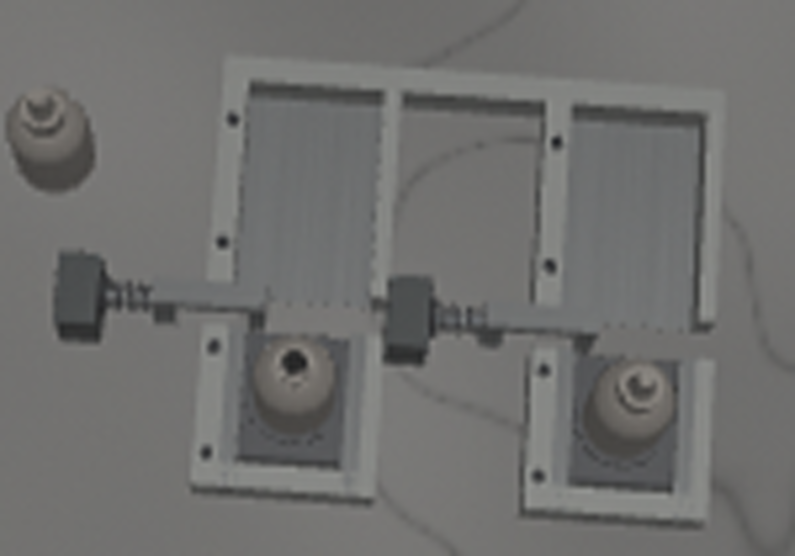

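View pics/b.png

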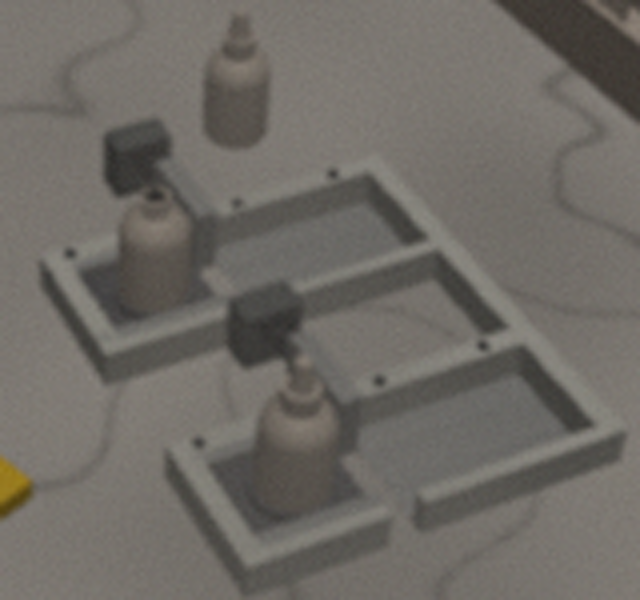

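View pics/c.png

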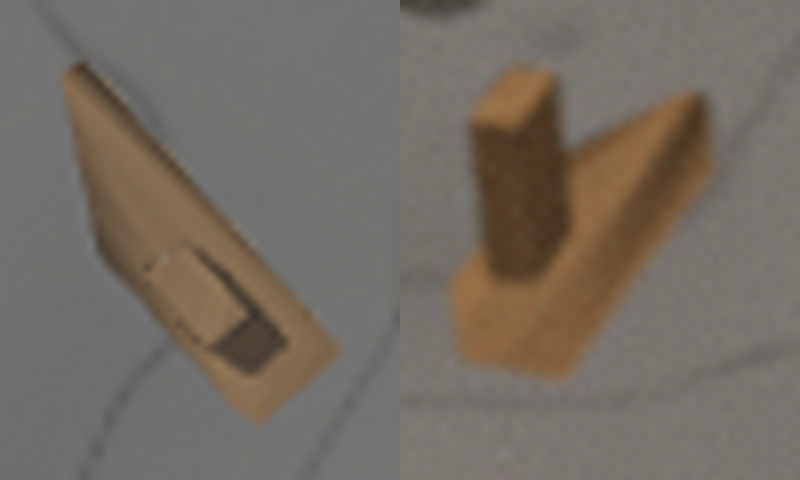

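The left-lane bottle shows a dark bare neck (crop a 293,360) and the right one has cap and tip, so the job is in the left lane. The wedge's nose points up-left in the top view. Next I fit both poses from the corners I read.

```bash
cat >> h.py <<'E'
from scipy.optimize import least_squares
def fit(obs,x0):  # obs: list of (cam, pts3, uv)
    f=lambda p:np.concatenate([(proj(d,place(P,p))-uv).ravel() for d,P,uv in obs])
    r=least_squares(f,x0,loss="soft_l1",x_scale=[10,10,.05]); return r.x,f(r.x)
E
python3 - <<'E'
from h import *
t=cam("top");s=cam("side")
A=lambda l,sc,ox,oy:np.array(l,float)/sc+[ox,oy]
P=[(-85,120,22),(-85,32,22),(-85,-32,22),(-85,-120,22),(122,-120,22),(122,120,22)]
ta=A([(192,487),(374,494),(522,512),(703,521),(724,95),(228,58)],5.3,260,150)
sa=A([(42,262),(108,352),(168,455),(245,568),(624,432),(372,155)],4,300,185)
for o in([(t,P,ta)],[(s,P,sa)],[(t,P,ta),(s,P,sa)]):
    x,r=fit(o,[600,-20,0]);print("rig",x[:2].round(1),np.degrees(x[2]).round(2),r.round(1))
rig=x
Q=[(95,-9,28),(45,17,28),(-20,17,28),(-20,-17,28),(15,-8,85),(-15,-8,85),(-15,8,85),(15,8,85)]
tw=A([(64,80),(98,240),(258,422),(338,350),(185,245),(250,317),(210,348),(145,270)],8,180,215)
Q2=[(15,-8,85),(15,8,85),(-15,-8,85),(-15,8,85),(-20,-17,0),(-20,17,0),(-20,17,28)]
sw=A([(157,68),(110,70),(120,130),(70,122),(175,380),(60,360),(52,285)],8,240,170)
for o in([(t,Q,tw)],[(s,Q2,sw)],[(t,Q,tw),(s,Q2,sw)]):
    x,r=fit(o,[500,290,.7]);print("wedge",x[:2].round(1),np.degrees(x[2]).round(2),r.round(1))
for n,q in(("slotL",(0,137,0)),("start",(-105,137,0)),("in",(-32,137,0)),("bottle",(-40,76,0)),("behind",(-75,76,0))):print(n,place(q,rig).round(1))
E
```

```text
rig [602.1 -53. ] -2.62 [-1.3 -0.2  0.7  1.1 -0.7 -0.4  1.6  0.6  1.1 -0.5 -1.3 -0.4]
rig [603.5 -51.2] -2.57 [-1.2 -2.  -0.4  1.7 -1.4 -3.   0.8  1.1  1.2  0.1  0.6 -0.7]
rig [602.5 -52.4] -2.5 [-1.5 -0.3  0.5  0.9 -0.9 -0.6  1.4  0.3  0.7 -0.8 -1.7 -0.5 -1.5 -1.4
 -0.5  2.3 -1.5 -2.4  0.7  1.8  1.2  0.6  0.4 -0.3]
wedge [480.7 270.3] 43.67 [ 0.2 -0.2  0.7  2.  -2.  -0.7 -0.9 -1.2  0.3 -0.7  0.6 -0.   0.1  0.8
 -0.2  0.8]
wedge [483.5 273.4] 47.33 [ 0.3  0.4 -0.3 -0.9  0.1 -0.3 -0.2 -0.3 -0.5  0.2  0.4  0.4  0.2  0.3]
wedge [482.2 270.7] 44.21 [-0.3 -0.6  0.5  1.6 -2.  -1.3 -1.  -1.9  0.1 -1.3  0.5 -0.7  0.1  0.1
 -0.3  0.3  0.4  1.2 -0.  -0.2 -0.4  0.5 -0.6  0.3 -1.2  1.1  0.   0.9
 -0.2  0.7]
slotL [[608.5  84.5   0. ]]
start [[503.6  89.1   0. ]]
in [[576.5  85.9   0. ]]
bottle [[565.9  25.3   0. ]]
behind [[530.9  26.8   0. ]]
```

```bash
cat >> h.py <<'E'
def go(x,y,z,yaw):
    "shift (tool cm) and wz for a target with tool down, heading yaw"
    o=arm.get_obs(); R=Rn.from_euler("xyz",o["eef_rot"],degrees=True)
    T=Rn.from_euler("xyz",[180,0,yaw],degrees=True)
    d=R.inv().apply(np.array([x,y,z])-o["position"])/10
    print("shift cm",d.round(2),"rot",np.degrees((R.inv()*T).as_rotvec()).round(2),"t",o["time"])
E
python3 -c "
from h import *
go(483,272,110,225)"
```

```text
shift cm [-34.86 -21.91  11.26] rot [ 1.000e-02  1.000e-02 -6.665e+01] t 1.0
```

Emit:
step_arm --plan '[-34.9, -21.9, 9.3, 0, 0, -66.65, 0.4, -34.9, -21.9, 9.3, 0, 0, -66.65, 0.4, -34.9, -21.9, 9.3, 0, 0, -66.65, 0.4, -34.9, -21.9, 9.3, 0, 0, -66.65, 0.4, -34.9, -21.9, 9.3, 0, 0, -66.65, 0.4, -34.9, -21.9, 9.3, 0, 0, -66.65, 0.4, -34.9, -21.9, 9.3, 0, 0, -66.65, 0.4, -34.9, -21.9, 9.3, 0, 0, -66.65, 0.4, -34.9, -21.9, 9.3, 0, 0, -66.65, 0.4, -34.9, -21.9, 11.26, 0, 0, -66.65, 0.4]' --grip_force 20

```text
time: 2.0
position: [489.1, 265.1, 111.2]
eef_rot: [-179.7, 0.2, -135.6]
force: [-0.8, -0.3, 0.1]
opening: 61.2
finger_force: 0.0
```

```bash
python3 -c "
from h import *
s=cam('side');cv2.imwrite('pics/d.png',cv2.resize(s['pixels'][90:270,150:350,::-1],None,fx=3.3,fy=3.3,interpolation=cv2.INTER_CUBIC))
print(arm.get_obs()['position'])
go(483,272,45,225)"
```

```text
[484.39694835 267.19084426 106.84334316]
shift cm [-0.26  0.44  6.18] rot [-0.04 -0.2  -0.39] t 2.05
```

View pics/d.png

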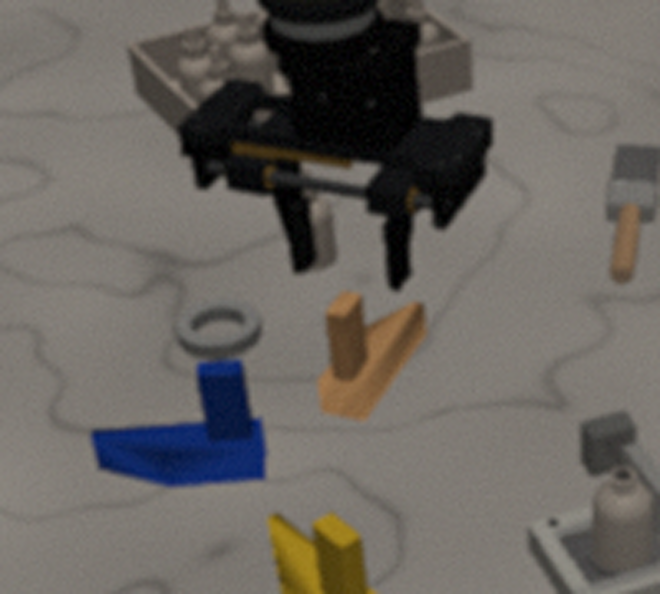

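The open fingers straddle the tab (crop 345,300), which sits central between them. I descend and grip.

Emit:
step_arm --plan '[0, 0, 3, 0, 0, 0, 0.4, 0, 0, 6.5, 0, 0, 0, 0.4, 0, 0, 6.5, 0, 0, 0, 0.4, 0, 0, 6.5, 0, 0, 0, 0.4, 0, 0, 6.5, 0, 0, 0, -0.8, 0, 0, 6.5, 0, 0, 0, -0.8, 0, 0, 6.5, 0, 0, 0, -0.8, 0, 0, 6.5, 0, 0, 0, -0.8, 0, 0, 6.5, 0, 0, 0, -0.8, 0, 0, 6.5, 0, 0, 0, -0.8]' --grip_force 30

```text
time: 3.05
position: [483.5, 271.9, 45.1]
eef_rot: [-180.0, 0.0, -135.0]
force: [0.6, 0.2, -0.4]
opening: 21.3
finger_force: 0.0
```

Emit:
step_arm --plan '[0, 0, 0, 0, 0, 0, -1, 0, 0, 0, 0, 0, 0, -1, 0, 0, 0, 0, 0, 0, -1, 0, 0, -3, 0, 0, 0, -1, 0, 0, -6, 0, 0, 0, -1, 0, 0, -6, 0, 0, 0, -1]' --grip_force 40

```text
time: 3.65
position: [486.1, 273.4, 109.1]
eef_rot: [-179.9, 0.4, -135.0]
force: [0.7, 0.5, -1.0]
opening: 15.8
finger_force: 40.0
```

```bash
python3 -c "
from h import *
for yw in (177.4,):
    go(*place((-115,143,105),(603,-51.7,np.radians(-2.6)))[0],yw); print(arm.get_obs()['opening'])"
```

```text
shift cm [ 11.92 -13.12   0.34] rot [ 0.08  0.44 47.6 ] t 3.65
15.76944597653512
```

Emit:
step_arm --plan '[11.6, -13.24, 0, 0, 0, 47.6, -1, 11.6, -13.24, 0, 0, 0, 47.6, -1, 11.6, -13.24, 0, 0, 0, 47.6, -1, 11.6, -13.24, 0, 0, 0, 47.6, -1, 11.6, -13.24, 0, 0, 0, 47.6, -1, 11.6, -13.24, 0, 0, 0, 47.6, -1, 11.6, -13.24, 0, 0, 0, 47.6, -1, 11.6, -13.24, 0, 0, 0, 47.6, -1, 11.6, -13.24, 0, 0, 0, 47.6, -1, 11.6, -13.24, 0, 0, 0, 47.6, -1]'

```text
time: 4.65
position: [494.9, 96.4, 104.8]
eef_rot: [-180.0, -0.0, 177.5]
force: [0.2, -0.8, -0.6]
opening: 15.8
finger_force: 40.0
```

```bash
python3 -c "
from h import *
t=cam('top');s=cam('side');r=lambda I,k:cv2.resize(I,None,fx=k,fy=k,interpolation=cv2.INTER_CUBIC)
S=s['pixels'][200:300,270:370,::-1];T=t['pixels'][180:280,250:350,::-1]
cv2.imwrite('pics/e.png',np.hstack([r(T,4),r(S,4)]));print(arm.get_obs()['position'],arm.get_obs()['eef_rot'])"
```

```text
[494.99674632  96.39826367 104.90433324] [-1.79998559e+02  5.22822659e-04  1.77452591e+02]
```

View pics/e.png

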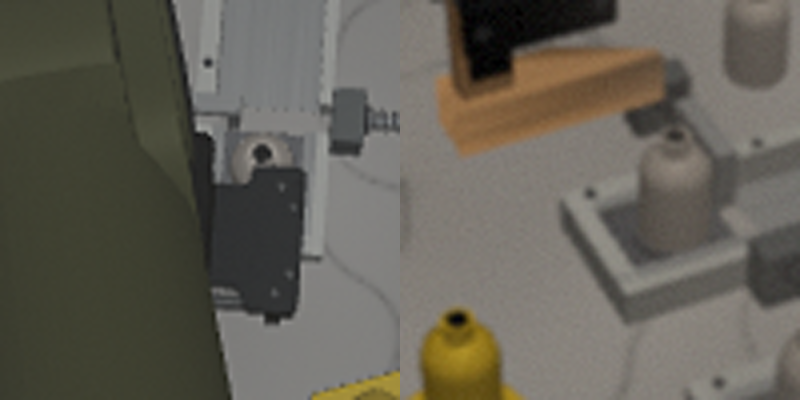

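Run:
```python
from h import *
s=cam("side")
A=lambda l,sc,ox,oy:(np.array(l,float)+.5)/sc-.5+[ox,oy]
uv=A([(62,157),(45,108),(262,52),(260,92)],4,270,200)
Q=[(-20,-17,60),(-20,-17,88),(95,-17,88),(95,-17,60)]
for dz in(-1.5,0):
    x,r=fit([(s,np.array(Q)+[0,0,dz],uv)],[495,96,0]);print(x[:2].round(1),np.degrees(x[2]).round(2),r.round(1))
# rig from side, left rail outer line only
for c in [(42,262),(108,352),(372,155)]:
    print(back(s,A([c],4,300,185),22).round(1))
print(back(s,A([(162,205),(228,318)],4,270,200),22).round(1))
g=(602.9,-51.7,np.radians(-2.6)); print("pred",place([(-85,120,22),(-85,32,22),(122,120,22)],g).round(1))
t0=A([(192,487),(374,494),(228,58)],5.3,260,150)
t=cam("top");print("top",back(t,t0,22).round(1))
```

```text
[496.6 105. ] -2.33 [-0.6 -1.2  2.9  0.5 -0.4 -0.  -0.1  0.4]
[495.8 103.3] -2.29 [-0.7 -1.1  2.8  0.6 -0.4 -0.1 -0.   0.4]
[[523.4  67.1  22. ]]
[[522.8 -10.   22. ]]
[[728.3  63.3  22. ]]
[[522.4  64.9  22. ]
 [514.3 -26.6  22. ]]
pred [[523.4  72.   22. ]
 [519.4 -15.9  22. ]
 [730.2  62.6  22. ]]
top [[523.2  68.6  22. ]
 [522.3 -14.4  22. ]
 [729.6  59.1  22. ]]
```

Emit:
step_arm --plan '[0, 0, 3, 0, 0, 0, -1, 0, 0, 5, 0, 0, 0, -1, 0, 0, 5.9, 0, 0, 0, -1, 0, 0, 5.9, 0, 0, 0, -1, 0, 0, 5.9, 0, 0, 0, -1, 0, 0, 5.9, 0, 0, 0, -1]'

```text
time: 5.45
position: [495.5, 96.4, 46.5]
eef_rot: [180.0, 0.1, 177.4]
force: [0.7, -0.4, -0.4]
opening: 15.9
finger_force: 40.0
```

Emit:
step_arm --plan '[0, -0.1, 0, 0, 0, 0, -1, 0, -0.2, 0, 0, 0, 0, -1, 0, -0.3, 0, 0, 0, 0, -1, 0, -0.4, 0, 0, 0, 0, -1, 0, -0.5, 0, 0, 0, 0, -1, 0, -0.6, 0, 0, 0, 0, -1, 0, -0.6, 0, 0, 0, 0, -1, 0, -0.6, 0, 0, 0, 0, -1]'

```text
time: 6.25
position: [494.8, 90.2, 46.0]
eef_rot: [180.0, 0.0, 177.4]
force: [-0.1, 0.3, -1.1]
opening: 15.7
finger_force: 40.0
```

Emit:
step_arm --plan '[0, -0.05, 0, 0, 0, 0, -1, 0, -0.1, 0, 0, 0, 0, -1, 0, -0.15, 0, 0, 0, 0, -1, 0, -0.2, 0, 0, 0, 0, -1, 0, -0.25, 0, 0, 0, 0, -1, 0, -0.3, 0, 0, 0, 0, -1, 0, -0.3, 0, 0, 0, 0, -1]'

```text
time: 6.95
position: [494.7, 88.2, 46.0]
eef_rot: [179.9, 0.0, 177.4]
force: [0.4, 3.3, -0.4]
opening: 16.0
finger_force: 40.0
```

```bash
python3 -c "
from h import *
t=cam('top');s=cam('side');r=lambda I,k:cv2.resize(I,None,fx=k,fy=k,interpolation=cv2.INTER_CUBIC)
S=s['pixels'][205:295,270:370,::-1]
cv2.imwrite('pics/f.png',r(S,6));o=arm.get_obs();print(o['position'],o['force'],o['ft_torque'],o['time'])"
```

```text
[494.6151556   88.18217757  46.0016876 ] [ 0.36156333  3.185263   -2.45248332] [1.1049311  0.00544263 0.1764394 ] 7.05
```

View pics/f.png

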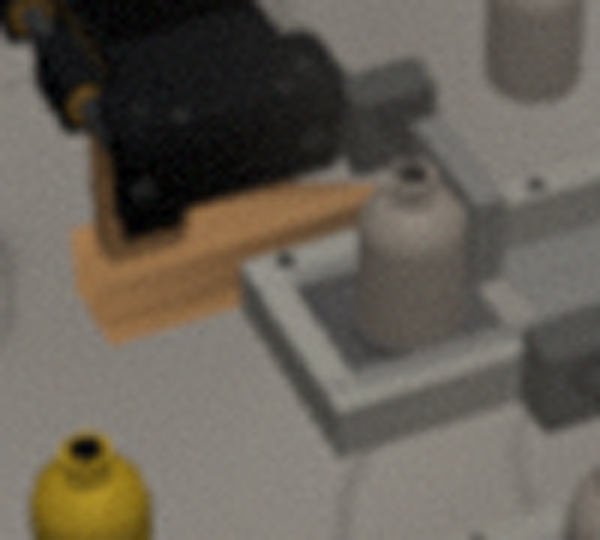

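Contact: 3 N on the rail face, and the picture shows the wedge (crop 80-350, 180-340) lying along the left rail. Now I drive it in.

Emit:
step_arm --plan '[-0.5, 0.03, 0.05, 0, 0, 0, -1, -1, 0.03, 0.08, 0, 0, 0, -1, -1.5, 0.03, 0.08, 0, 0, 0, -1, -2, 0.03, 0.08, 0, 0, 0, -1, -2.5, 0.03, 0.08, 0, 0, 0, -1, -3, 0.03, 0.08, 0, 0, 0, -1, -3.5, 0.03, 0.08, 0, 0, 0, -1, -4, 0.03, 0.08, 0, 0, 0, -1, -4, 0.03, 0.08, 0, 0, 0, -1]' --grip_force 55

```text
time: 7.95
position: [532.1, 86.7, 44.9]
eef_rot: [180.0, -0.4, 177.4]
force: [-8.8, 4.4, 5.5]
opening: 15.8
finger_force: 55.0
```

Emit:
step_arm --plan '[-0.5, 0, 0, 0, 0, 0, -1, -1, 0, 0, 0, 0, 0, -1, -1.5, 0, 0, 0, 0, 0, -1, -2, 0, 0, 0, 0, 0, -1, -2.5, 0, 0, 0, 0, 0, -1, -3, 0, 0, 0, 0, 0, -1, -3.5, 0, 0, 0, 0, 0, -1, -4, 0, 0, 0, 0, 0, -1, -4.4, 0, 0, 0, 0, 0, -1, -4.4, 0, 0, 0, 0, 0, -1]'

```text
time: 8.95
position: [576.5, 84.7, 44.9]
eef_rot: [180.0, -0.3, 177.4]
force: [-8.0, 4.1, 4.5]
opening: 15.7
finger_force: 55.0
```

```bash
python3 -c "
from h import *
s=cam('side');o=arm.get_obs();print(o['position'],o['force'],o['time'])
S=s['pixels'][200:300,290:400,::-1];cv2.imwrite('pics/g.png',cv2.resize(S,None,fx=6,fy=6,interpolation=cv2.INTER_CUBIC))"
```

```text
[576.48025447  84.66421144  44.89476587] [-6.53537494  4.59277752  4.5763685 ] 9.0
```

View pics/g.png

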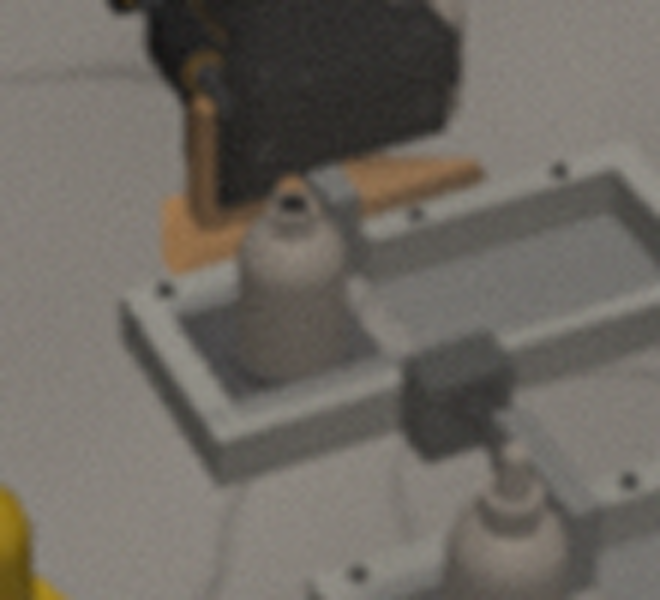

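Emit:
step_arm --plan '[0.15, 0.05, -0.05, 0, 0, 0, -1, 0.15, 0.05, -0.05, 0, 0, 0, -1, 0.15, 0.05, -0.05, 0, 0, 0, -0.35, 0.15, 0.05, -0.05, 0, 0, 0, -0.35, 0.15, 0.05, -0.05, 0, 0, 0, -0.35, 0.15, 0.05, -0.05, 0, 0, 0, -0.35, 0.15, 0.05, -0.05, 0, 0, 0, -0.35, 0.15, 0.05, -0.05, 0, 0, 0, -0.35]' --grip_force 10

```text
time: 9.8
position: [577.3, 84.1, 45.8]
eef_rot: [-180.0, 0.0, 177.4]
force: [0.1, -0.5, -0.8]
opening: 28.1
finger_force: 0.0
```

Emit:
step_arm --plan '[0, 0, -3, 0, 0, 0, -0.35, 0, 0, -7, 0, 0, 0, -0.35, 0, 0, -10, 0, 0, 0, -0.35, 0, 0, -10, 0, 0, 0, -1, 0, 0, -10, 0, 0, 0, -1, 0, 0, -10, 0, 0, 0, -1, 0, 0, -10, 0, 0, 0, -1]'

```text
time: 10.5
position: [576.1, 84.2, 144.2]
eef_rot: [-180.0, -0.1, 177.4]
force: [-0.3, -0.8, -0.1]
opening: 4.8
finger_force: 0.0
```

```bash
python3 -c "
from h import *
go(525.8,25.9,105,177.4);go(525.8,25.9,27,177.4);print(arm.get_obs()['opening'])"
```

```text
shift cm [ 4.75 -6.04  3.93] rot [-0.04 -0.14  0.01] t 10.5
shift cm [ 4.73 -6.04 11.73] rot [-0.04 -0.14  0.01] t 10.5
4.843286423390124
```

Emit:
step_arm --plan '[4.8, -6.04, 0, 0, 0, 0, -1, 4.8, -6.04, 0, 0, 0, 0, -1, 4.8, -6.04, 0, 0, 0, 0, -1, 4.8, -6.04, 3, 0, 0, 0, -1, 4.8, -6.04, 6, 0, 0, 0, -1, 4.8, -6.04, 6, 0, 0, 0, -1, 4.8, -6.04, 6, 0, 0, 0, -1]'

```text
time: 11.2
position: [526.2, 26.5, 85.3]
eef_rot: [-180.0, -0.1, 177.4]
force: [0.0, -0.6, -0.1]
opening: 0.6
finger_force: 0.0
```

```bash
python3 -c "
from h import *
s=cam('side');o=arm.get_obs();print(o['position'],o['force'],o['time'])
S=s['pixels'][190:290,290:400,::-1];cv2.imwrite('pics/i.png',cv2.resize(S,None,fx=6,fy=6,interpolation=cv2.INTER_CUBIC))"
```

```text
[527.15159514  26.53468636  86.37537837] [ 0.6609189  -0.10548103  0.36566765] 11.25
```

View pics/i.png

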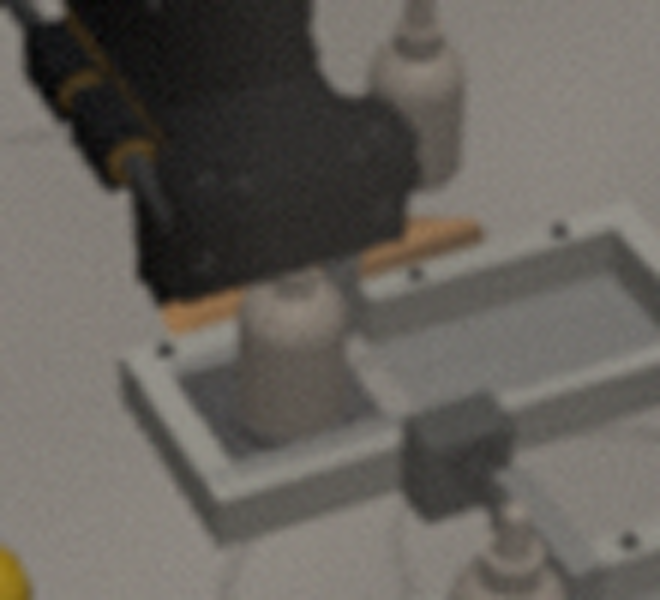

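The wedge still holds the gate open (nose at crop 480,230). The tool is over the lane's closed end, behind the bottle. I descend.

Emit:
step_arm --plan '[0, 0, 2, 0, 0, 0, -1, 0, 0, 4, 0, 0, 0, -1, 0, 0, 5, 0, 0, 0, -1, 0, 0, 5.8, 0, 0, 0, -1, 0, 0, 5.8, 0, 0, 0, -1, 0, 0, 5.8, 0, 0, 0, -1, 0, 0, 5.8, 0, 0, 0, -1]'

```text
time: 11.95
position: [527.2, 26.3, 28.6]
eef_rot: [180.0, 0.1, 177.4]
force: [0.2, 0.1, -0.1]
opening: 0.7
finger_force: 0.0
```

Emit:
step_arm --plan '[-0.5, 0, 0, 0, 0, 0, -1, -1, 0, 0, 0, 0, 0, -1, -1.5, 0, 0, 0, 0, 0, -1, -2, 0, 0, 0, 0, 0, -1, -2.5, 0, 0, 0, 0, 0, -1, -3, 0, 0, 0, 0, 0, -1, -3.5, 0, 0, 0, 0, 0, -1, -4, 0, 0, 0, 0, 0, -1, -4.5, 0, 0, 0, 0, 0, -1, -5, 0, 0, 0, 0, 0, -1]'

```text
time: 12.95
position: [576.8, 23.9, 27.6]
eef_rot: [-180.0, 0.0, 177.4]
force: [-1.6, -0.6, 1.1]
opening: 0.6
finger_force: 0.7
```

Emit:
step_arm --plan '[-0.5, 0, 0, 0, 0, 0, -1, -1, 0, 0, 0, 0, 0, -1, -1.5, 0, 0, 0, 0, 0, -1, -2, 0, 0, 0, 0, 0, -1, -2.5, 0, 0, 0, 0, 0, -1, -3, 0, 0, 0, 0, 0, -1, -3.5, 0, 0, 0, 0, 0, -1, -4, 0, 0, 0, 0, 0, -1, -4.5, 0, 0, 0, 0, 0, -1, -5, 0, 0, 0, 0, 0, -1]'

```text
time: 13.95
position: [626.7, 21.6, 27.7]
eef_rot: [180.0, 0.0, 177.4]
force: [-2.2, 0.1, 0.6]
opening: 0.5
finger_force: 0.5
```

```bash
python3 -c "
from h import *
s=cam('side');o=arm.get_obs();print(o['position'],o['force'],o['time'])
S=s['pixels'][190:290,290:420,::-1];cv2.imwrite('pics/j.png',cv2.resize(S,None,fx=6,fy=6,interpolation=cv2.INTER_CUBIC))"
```

```text
[627.66859292  21.54438829  27.77303195] [-0.194222    1.06104864 -0.59144738] 14.0
```

View pics/j.png

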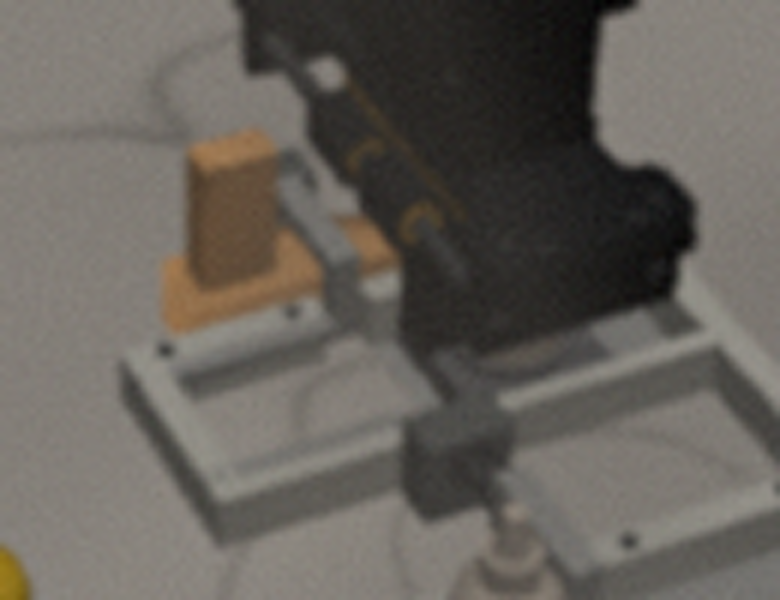

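The bottle has passed the gate. I push it a little further for margin, then back off and lift.

Emit:
step_arm --plan '[-0.4, 0, 0, 0, 0, 0, -1, -0.8, 0, 0, 0, 0, 0, -1, -0.8, 0, 0, 0, 0, 0, -1, -0.3, 0, 0, 0, 0, 0, -1, 1, 0, 0, 0, 0, 0, -1, 2, 0, -0.5, 0, 0, 0, -1, 2, 0, -5, 0, 0, 0, -1, 2, 0, -10, 0, 0, 0, -1, 2, 0, -15, 0, 0, 0, -1, 2, 0, -20, 0, 0, 0, -1]'

```text
time: 15.0
position: [605.6, 22.4, 230.3]
eef_rot: [180.0, 0.1, 177.4]
force: [1.2, 0.6, 0.6]
opening: 0.3
finger_force: 0.0
```

Emit:
step_arm --plan '[5, 15, -3, 0, 0, 0, -1, 10, 30, -3, 0, 0, 0, -1, 10, 30, -3, 0, 0, 0, -1, 10, 30, -3, 0, 0, 0, -1, 10, 30, -3, 0, 0, 0, -1, 10, 30, -3, 0, 0, 0, -1, 10, 30, -3, 0, 0, 0, -1, 10, 30, -3, 0, 0, 0, -1, 10, 30, -3, 0, 0, 0, -1, 10, 30, -3, 0, 0, 0, -1]'

```text
time: 16.0
position: [521.1, 324.1, 257.8]
eef_rot: [-179.9, 0.0, 177.2]
force: [-0.3, -0.2, -0.8]
opening: 0.4
finger_force: 0.0
```

```bash
python3 -c "
from h import *
s=cam('side');t=cam('top');o=arm.get_obs();print(o['position'],o['force'],o['time'])
r=lambda I:cv2.resize(I,(400,400),interpolation=cv2.INTER_CUBIC)
cv2.imwrite('pics/k.png',np.hstack([r(t['pixels'][150:260,250:360,::-1]),r(s['pixels'][185:305,300:420,::-1])]))"
```

```text
[521.00697684 324.44789915 257.80766421] [ 0.51630945 -0.10353443  0.28607465] 16.1
```

View pics/k.png

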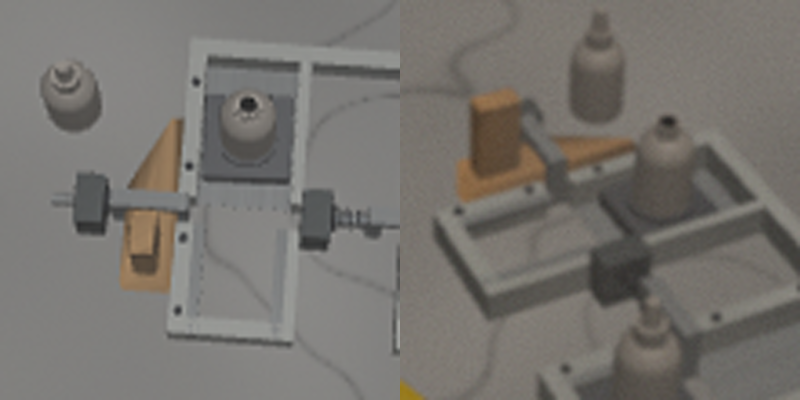

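The bottle stands in the bay with its puck (top crop 205-292, 95-180) clear of the gate. The wedge is fully in, the gate is open, and nothing else has moved.

```bash
python3 -c "
from bench import arm
print(arm.close_job())"
```

```text
the job is handed in; nothing more can be done
None
```

The job is handed in at about 16 s: the wooden wedge alone holds the left gate open, and the capless bottle stands in the left bay clear of the gate, with the capped bottle and its gate left alone.

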